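Unstack the specimen mounts onto their outline tiles

ROBOT

A 6-joint arm with a two-finger parallel gripper is mounted at the origin on the work surface. World frame = base frame: x ahead of the robot, y to its left, z up, the work surface at z = 0. Lengths are in m, angles in rad, forces in N, time in s.
With the tool pointing down it reaches from about 0.375 to 0.9 m from the base axis. Payload 3.1 kg.
Tool frame: the origin (TCP) lies between the finger pads; the fingertips stand 8 mm ahead of it and the grasp point (between the pads) lies 11 mm behind it; z points along the fingers, y is the line along which they close (so a half turn about z gives the same grasp; the last joint's range is limited). The gripper opens to 85 mm and grips with 20 to 120 N. Pads are 22 mm wide; open, the fingers measure 114 mm over their backs; the gripper's body (76 mm by 85 mm) begins 54 mm behind the grasp point. The pads swing forward as they close: fully open they stand 13 mm farther back than shut.
Start: joints at [1.004, 0.527, 1.433, -0, 1.181, -0.178], TCP at [0.237, 0.578, 0.239] pointing down, gripper open.
Joint ranges: [-3.08, 3.08], [-0.75, 2.2], [0.22, 2.44], [-1.43, 4.57], [0, 2.65], [-2.85, 2.85]. Speed limits (rad/s): [2.79, 2.79, 3.14, 3.14, 3.14, 3.14].

INTERFACE

Orientations are given as a unit quaternion [x, y, z, w].
In Python, from station import readout, cams, sign_off gives the robot as it stands.
- The arm moves only by the tool send_rows, never from a script. Its argument "commands" is text: rows parted by semicolons, each of 5 numbers parted by spaces: the finger opening in mm, from 0 to 85.4, then the shift along the tool's x, y, z each as a share of 0.02 m, from -1 to 1, then the turn about the tool's z as a share of 4 degrees, from -1 to 1. In form: grip dx dy dz spin; .... A call has 1 to 20 rows; each row shifts and turns the commanded pose from where the row before left it, along the tool's axes as they then stand; what a row does not reach is not made up. A row lasts 1/12 s, in which the tool goes at most 41.7 mm and 7.16 degrees, less where a joint would pass 70% of its speed; a pose out of reach is approached as far as the arm can. A call with a number of a shift or a turn outside -1 to 1 is refused whole. A call with a gripper value outside its range is refused whole. The fingers move at their own pace and stop on an object; "grip_force" is the grip in N (left out, the last holds). Time passes only in rows, so rows that do not move let the fingers close. It gives the time, the measured TCP pose, the force, the opening and the grip force at its end, in the units of the state.
- readout.sense(): the state, without advancing time (a new reading comes with each control period).
- cams.snapshot(name): name is "scene" or "top" or "wrist"; returns a dict with "pixels" (384x512x3 uint8, red, green, blue), "intrinsics" (3x3 intrinsics, pixels), "eye" and "rotation" of the camera in the world. Camera axes: x right, y down, z forward; pixel columns grow to the right and rows downward; lengths in m; the calibration is good to about 2 mm. A picture is of the moment at which its call begins. There is no depth.
- sign_off(): hands the job in; it is judged then, once.
The state is a dict: "t": time; "q": joint angles; "qd": joint speeds; "tau": joint torques, N m; "tcp_pos": TCP position; "tool_rot": TCP orientation; "force": force on the tool from outside, world axes, zero at the start; "ft_torque": the same for the moment, N m; "finger_gap": opening from 0.0 (shut) to 1.0 (fully open); "gripper_force": force on a finger pad.
Only numpy, scipy, OpenCV 4.12 (cv2) and the standard library are available. Lean on these libraries where they do the work, as an engineer would, in place of code of your own. Each camera call takes 0.05 s, during which the arm holds its last target. There are 200 camera calls.

TASK

The polished specimen mounts have been left in two stacks on the metallography bench, one of three and one of two. Take the stacks apart and set each of the five mounts down flat, metal face up, centred on the white tile that bears the black outline of its own shape and size, with the rectangular and the square one turned to line up with their outlines.

Things in the scene. Friction and masses are not known exactly. Their poses are not given: they have to be found in the camera images.
- mount_rect: Loose specimen mount: black resin block, 70 mm (its x) by 46 mm (its y), with two narrow bright metal strips in its top face; 24 mm high. Starts face up, at the bottom of one of the two stacks. Origin: centre of its underside; z up.
- mount_large: Loose specimen mount: black resin disc, 60 mm diameter, with a big bright round metal face on top; 24 mm high. Starts face up, at the bottom of the other stack. Origin: centre of its underside; z up.
- mount_square: Loose specimen mount: grey resin block, 38 by 38 mm, with a square metal face on top; 24 mm high. Starts face up, second from below, on the rectangular or on the large round mount. Origin: centre of its underside; z up.
- mount_medium: Loose specimen mount: grey resin disc, 42 mm diameter, with a round metal face on top; 24 mm high. Starts face up, second from below, on the other one of these two; the small round mount lies on it. Origin: centre of its underside; z up.
- mount_small: Loose specimen mount: small black resin disc, 25 mm diameter, with a little metal bar in its top face; 24 mm high. Starts face up, third and top, on the medium round mount. Origin: centre of its underside; z up.
- tile_rect: Fixed white plastic tile, 84 by 84 mm, 4 mm thick, flat on the bench, with a flush black figure at its centre: a 70 by 46 mm rectangle (70 along the tile's x). Origin: centre of its underside, on the bench; z up.
- tile_large: Fixed white plastic tile, 84 by 84 mm, 4 mm thick, flat on the bench, with a flush black figure at its centre: a 60 mm circle. Origin: centre of its underside, on the bench; z up.
- tile_square: Fixed white plastic tile, 84 by 84 mm, 4 mm thick, flat on the bench, with a flush black figure at its centre: a 38 mm square (sides along the tile's x and y). Origin: centre of its underside, on the bench; z up.
- tile_medium: Fixed white plastic tile, 84 by 84 mm, 4 mm thick, flat on the bench, with a flush black figure at its centre: a 42 mm circle. Origin: centre of its underside, on the bench; z up.
- tile_small: Fixed white plastic tile, 84 by 84 mm, 4 mm thick, flat on the bench, with a flush black figure at its centre: a 25 mm circle. Origin: centre of its underside, on the bench; z up.
Mind the look-alikes: they are no part of the job. Leave any orange or pink look-alike of the mount_rect alone.

How it is judged:
By the outcome, as a careful person would: the job done as asked, in the order asked, and still so for the second after the job is handed in, with the robot touching nothing.
It also fails if it takes over 122 s, if anything falls off the work surface, if the arm or the gripper's body presses on something with over 40 N, if the wrist force passes 120 N, or if a joint passes its speed limit or range.

## Working session

There is one attempt and no reset: what is moved stays moved. The work goes in short steps, Python scripts to look and compute and a tool call to move; the robot and the scene stay as the last step left them, time stands still between calls to the robot, and variables do not carry over. Pictures are saved under pics/ and viewed, at most 14 in all, crops included, and the job is handed in when it is done.

Besides the shell and the picture viewer there is one more tool, called after "Call:" in YAML: its name, and indented under it one key for each argument. send_rows: Moves the arm, as the interface text tells. Its arguments: {"type":"object","properties":{"commands":{"type":"string"},"grip_force":{"type":"number"}},"required":["commands"]}

```bash
mkdir -p pics
python3 - <<'E'
from station import readout,cams
import cv2
for n in("scene","top"):
    s=cams.snapshot(n); cv2.imwrite(f"pics/{n}0.png",cv2.resize(s["pixels"][:,:,::-1],(768,576),interpolation=cv2.INTER_CUBIC)); cv2.imwrite(f"pics/raw_{n}0.png",s["pixels"][:,:,::-1]); print(n,s["intrinsics"],s["eye"],s["rotation"])
print(readout.sense())
E
```

```text
scene [[480.02086198   0.         250.1620293 ]
 [  0.         480.02086198 187.96723087]
 [  0.           0.           1.        ]] [1.40918676 0.10780264 1.12981303] [ 0.63387184  0.69054388 -0.24965852 -0.24295319]
top [[357.07126852   0.         256.88161543]
 [  0.         357.07126852 191.88784767]
 [  0.           0.           1.        ]] [0.45421917 0.04173471 0.95829315] [-0.70311368  0.70963287 -0.03056681  0.03343664]
{'t': 0.1, 'q': array([ 1.00349294e+00,  5.28356046e-01,  1.43372568e+00,  1.09068483e-05,
        1.18138836e+00, -1.78534156e-01]), 'qd': array([ 0.00075562, -0.0002037 , -0.00269928, -0.00015488, -0.00084181,
        0.00021251]), 'tau': array([ 8.13702773e-04, -4.43298519e+01, -1.78587681e+01, -1.84797691e-04,
        3.88796150e-03,  5.49274930e-06]), 'tcp_pos': array([0.23656995, 0.57785289, 0.23845741]), 'tool_rot': array([ 1.93164728e-01,  9.81165892e-01, -8.72362464e-04, -3.46705283e-04]), 'force': array([ 1.85292712, -0.3089005 ,  0.45919416]), 'ft_torque': array([-0.03479807, -0.05100574,  0.01000459]), 'gripper_force': 0.0, 'finger_gap': 1.0029623695703742}
```

View pics/scene0.png

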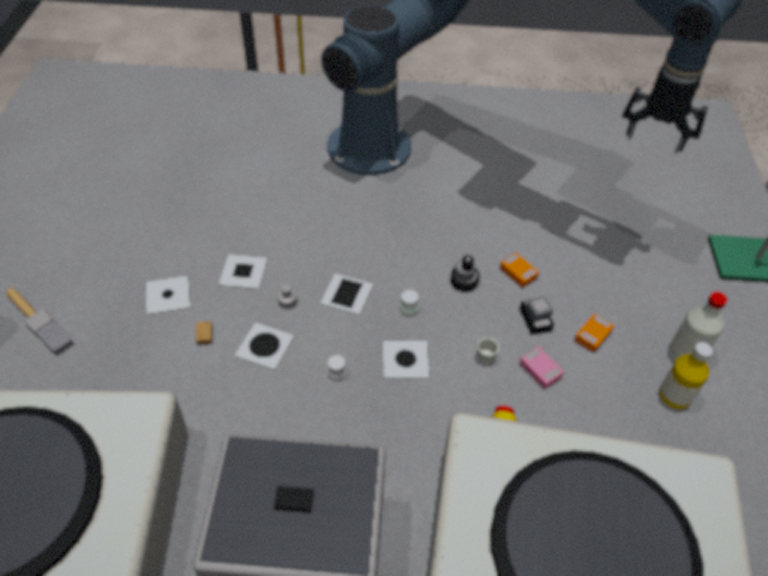

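View pics/top0.png

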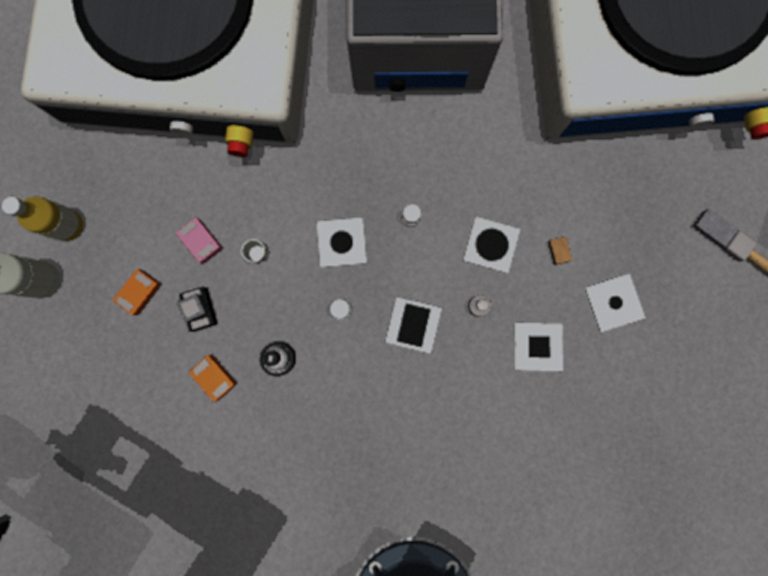

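Task items in the top view: rect with square on it at (197,308), and large/medium/small at (277,358). Look-alikes are orange (136,291) and (212,378), and pink (199,240). Tiles: rect (414,325), large (492,244), square (540,347), medium (341,242), small (615,303). Obstacles: cup (254,251), pots (340,309) and (411,214), weight (480,306), brown block (560,250).

```bash
cat > h.py <<'E'
import numpy as np,cv2
from scipy.spatial.transform import Rotation as R
from station import readout,cams
def ray(s,uv,z):
    d=R.from_quat(s["rotation"]).as_matrix()@np.linalg.solve(s["intrinsics"],[uv[0],uv[1],1.])
    return s["eye"]+d*(z-s["eye"][2])/d[2]
def proj(s,p):
    c=s["intrinsics"]@(R.from_quat(s["rotation"]).as_matrix().T@(np.asarray(p)-s["eye"])); return c[:2]/c[2]
def tool():
    s=readout.sense(); M=R.from_quat(s["tool_rot"]).as_matrix(); return s,M
def plan(x,y,yaw=None):
    """to reach x,y with the tool y at world yaw (mod pi): steps in rows units (20mm, 4deg), shifts before turning"""
    s,M=tool(); d=M.T@(np.array([x,y,s["tcp_pos"][2]])-s["tcp_pos"])/.02
    o="" 
    if yaw is not None:
        a=np.arctan2(M[1,1],M[0,1]); e=(yaw-a+np.pi/2)%np.pi-np.pi/2; o=f" turn units {-np.degrees(e)/4:.2f} (q6 {s['q'][5]:.2f})"
    print("units dx %.3f dy %.3f z_tcp %.4f"%(d[0],d[1],s["tcp_pos"][2])+o)
E
python3 - <<'E'
from h import *
T={"rect":(414,325),"large":(492,244),"square":(540,347),"medium":(341,242),"small":(615,303)}
st=cams.snapshot("top"); sc=cams.snapshot("scene")
for n,(u,v) in T.items():
    p=ray(st,(u/1.5,v/1.5),.004)
    for nm,s in(("top",st),("scene",sc)):
        c=proj(s,p).astype(int); r=26; g=cv2.cvtColor(s["pixels"],cv2.COLOR_RGB2GRAY)[c[1]-r:c[1]+r,c[0]-r:c[0]+r]
        k=8; G=cv2.resize(g,None,fx=k,fy=k,interpolation=cv2.INTER_CUBIC)
        cs=cv2.findContours((G>(130 if nm=="top" else 165)).astype(np.uint8),cv2.RETR_CCOMP,cv2.CHAIN_APPROX_NONE)
        best=None
        for i,cc in enumerate(cs[0]):
            if cs[1][0][i][3]==-1 and (best is None or cv2.contourArea(cc)>cv2.contourArea(cs[0][best])): best=i
        f=lambda cc:np.array([ray(s,((q[0]+.5)/k-.5+c[0]-r,(q[1]+.5)/k-.5+c[1]-r),.004)[:2] for q in cc[:,0,:]],np.float32)
        hs=[cc for i,cc in enumerate(cs[0]) if cs[1][0][i][3]==best]
        A=cv2.minAreaRect(f(cs[0][best])*1000); h=max(hs,key=cv2.contourArea) if hs else cs[0][best]
        B=cv2.minAreaRect(f(h)*1000)
        print(n,nm,"tile",np.round(np.r_[A[0],A[1],A[2]],1),"fig",np.round(np.r_[B[0],B[1],B[2]],1))
# stack crops
out=[]
for u,v in((197,308),(277,358)):
    p=ray(st,(u/1.5,v/1.5),.04); print(np.round(p,3))
    row=[]
    for s in(st,sc):
        c=proj(s,p).astype(int); print(c); row.append(cv2.resize(s["pixels"][c[1]-24:c[1]+24,c[0]-32:c[0]+32,::-1],(384,288),interpolation=cv2.INTER_CUBIC))
    out.append(np.hstack(row))
cv2.imwrite("pics/stacks.png",np.vstack(out))
E
```

```text
rect top tile [475.2  -3.4  86.1  86.1  75.6] fig [475.   -3.4  48.9  73.   76. ]
rect scene tile [481.2  27.7  20.7  82.4  73.2] fig [481.2  27.7  20.7  82.4  73.2]
large top tile [ 618.4 -146.4   86.5   86.3   73.3] fig [ 618.3 -146.4   60.9   61.3   44.4]
large scene tile [ 617.2 -146.7   83.2   83.1   73.6] fig [ 616.5 -146.6   64.6   63.9   11.1]
square top tile [ 434.7 -224.4   87.    86.1   88.4] fig [ 435.  -225.7   40.4   40.3   88.1]
square scene tile [ 433.7 -224.9   82.7   84.6   88.5] fig [ 432.7 -225.3   43.7   46.3   88. ]
medium top tile [625.6 124.7  86.6  86.5   4.9] fig [625.8 125.   42.3  43.9  89.8]
medium scene tile [624.1 124.2  82.5  84.    5. ] fig [623.6 124.   46.6  45.9  35.8]
small top tile [ 511.6 -363.5   86.2   85.5   17. ] fig [ 511.6 -363.5   26.6   25.9   87.2]
small scene tile [ 510.3 -363.9   84.    83.4   16.9] fig [ 509.8 -364.2   28.8   30.5   83.2]
[0.506 0.369 0.04 ]
[131 205]
[356 204]
[0.419 0.231 0.04 ]
[184 238]
[308 179]
```

View pics/stacks.png

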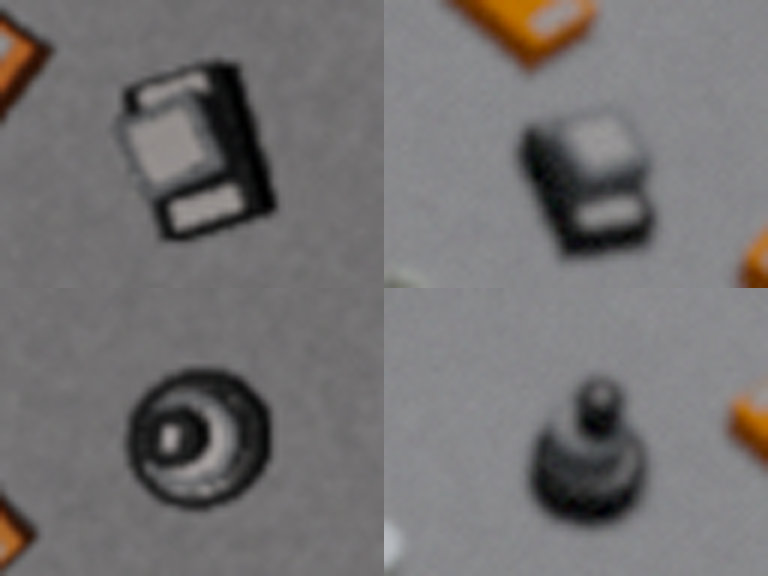

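The tile poses from the two cameras agree to about 1.5 mm. The crop confirms stack A is grey square on black rect, and stack B is large, medium and small. Next I move closer for a wrist view.

Call:
send_rows:
  commands: "85 -0.97 -0.54 0 0;85 -0.97 -0.54 0 0;85 -0.97 -0.54 0 0;85 -0.97 -0.54 0 0;85 -0.97 -0.54 0 0;85 -0.97 -0.54 0 0;85 -0.97 -0.54 0 0;85 -0.97 -0.54 0 0;85 -0.97 -0.54 0 0;85 -0.97 -0.54 0 0;85 -0.97 -0.54 0 0;85 -0.97 -0.54 0 0;85 -0.97 -0.54 0 0;85 -0.97 -0.54 0 0;85 -0.97 -0.54 0 0;85 -0.97 -0.54 0 0;85 0 0 0 0;85 0 0 0 0"

```text
t: 1.7
tcp_pos: [0.4591, 0.3, 0.2391]
tool_rot: [0.194, 0.981, 0.0, -0.0]
force: [-0.3, -0.0, 0.6]
finger_gap: 0.999
gripper_force: 0.0
```

Run:
```python
from h import *
s=cams.snapshot("wrist"); print(s["eye"],s["rotation"],s["intrinsics"][0,0])
cv2.imwrite("pics/w1.png",cv2.resize(s["pixels"][:,:,::-1],(768,576),interpolation=cv2.INTER_CUBIC))
t=tool()[0]; print(t["t"],t["tcp_pos"],t["tool_rot"],t["force"])
```

```text
[0.39630871 0.32559533 0.37355919] [0.82358261 0.55071247 0.07560705 0.11274322] 321.9603295431669
1.75 [0.45838398 0.30064521 0.23913096] [ 1.93767202e-01  9.81047417e-01  1.78732365e-05 -4.85363827e-04] [-0.04599749 -0.34653447  0.4353174 ]
```

View pics/w1.png

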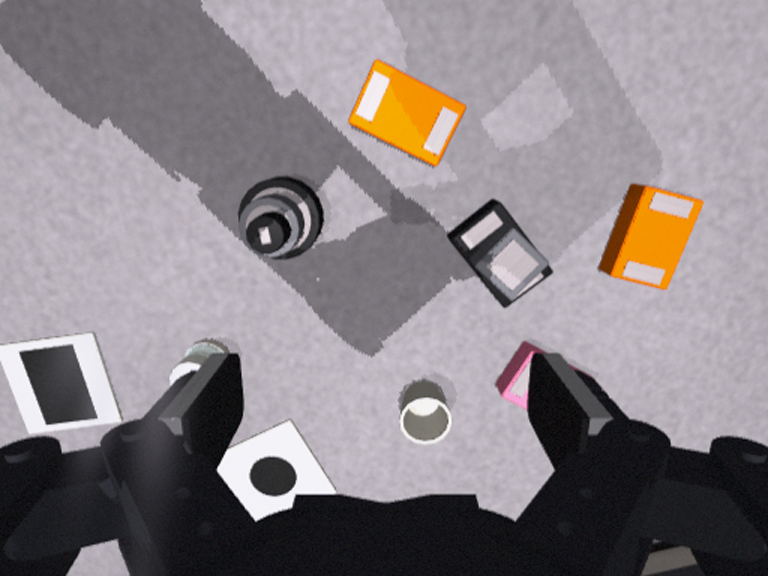

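Wrist view: stack B is at about (280,215), with the small mount's top at (266,234). Stack A is at (500,253), with the square's top at (515,264). I'll enlarge both.

Run:
```python
import cv2,numpy as np
from h import *
s=cams.snapshot("wrist"); np.savez("w1.npz",**s)
P=s["pixels"][:,:,::-1]
a=cv2.resize(P[110:182,150:222],(576//1,576),interpolation=cv2.INTER_CUBIC) # 8x  B
b=cv2.resize(P[128:208,292:372],(560,560),interpolation=cv2.INTER_CUBIC) #7x A
cv2.imwrite("pics/B.png",a);cv2.imwrite("pics/A.png",b)
```

```text
(no output)
```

View pics/B.png

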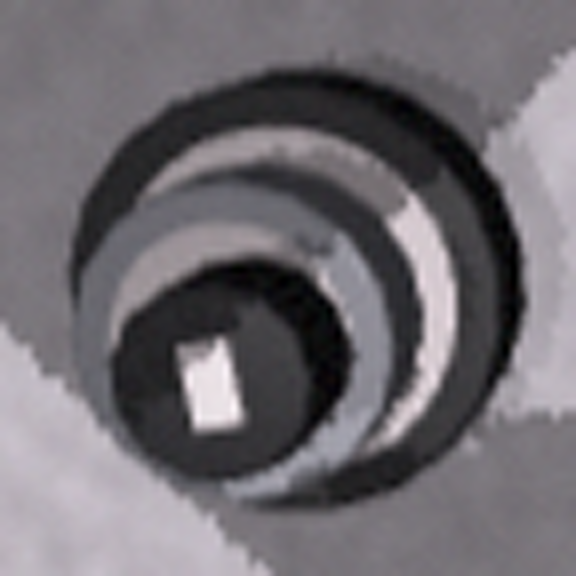

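View pics/A.png

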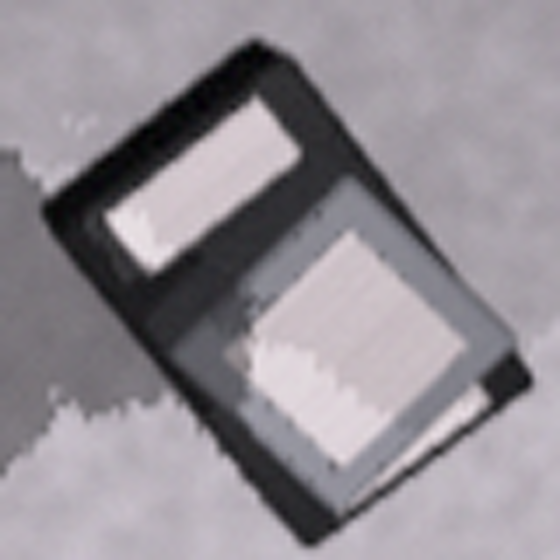

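Run:
```python
from h import *
s=dict(np.load("w1.npz")); t=cams.snapshot("top")
B=lambda x,y:((x+.5)/8+149.5,(y+.5)/8+109.5); A=lambda x,y:((x+.5)/7+291.5,(y+.5)/7+127.5)
sm=ray(s,B(211,383),.072); print("small",sm, "top says",ray(t,(181.7,238.2),.072))
print("med",ray(s,B(233,342),.048)); print("large",ray(s,B(289,297),.024))
c=[ray(s,A(*p),.048) for p in((350,178),(518,345),(340,512),(172,350))]; m=[ray(s,A(*p),.048) for p in((350,232),(470,345),(343,468),(228,352))]
print("sq",np.mean(c,0),np.mean(m,0),"top",ray(t,(126.2,205.2),.048))
for q in(c,m):
    for i in range(4): d=q[(i+1)%4]-q[i]; print(round(np.linalg.norm(d)*1e3,1),round(np.degrees(np.arctan2(d[1],d[0]))%90,1))
# check wrist calibration with medium tile fig (274,476)/1.5
print("medtile",ray(s,(274/1.5-.17,476/1.5-.17),.004))
plan(sm[0],sm[1])
```

```text
small [0.41922154 0.2336719  0.072     ] top says [0.42179942 0.23137168 0.072     ]
med [0.41739967 0.23125993 0.048     ]
large [0.4163378  0.23405937 0.024     ]
sq [0.50546098 0.37604418 0.048     ] [0.50593194 0.37632265 0.048     ] top [0.50587847 0.37929855 0.048     ]
36.7 24.5
36.0 24.3
36.9 24.2
35.8 24.0
25.6 25.7
26.0 25.1
25.8 23.1
24.8 24.7
medtile [0.62387839 0.12443585 0.004     ]
units dx 0.506 dy -3.862 z_tcp 0.2392
```

Call:
send_rows:
  commands: "85 0.13 -0.97 0 0;85 0.13 -0.97 0 0;85 0.13 -0.97 0 0;85 0.13 -0.97 0 0;60 0 0 1 0;60 0 0 1 0;60 0 0 1 0;60 0 0 1 0;60 0 0 1 0;60 0 0 1 0;60 0 0 1 0;60 0 0 1 0;60 0 0 0.6 0;60 0 0 0.35 0;60 0 0 0 0;20 0 0 0 0;20 0 0 0 0;20 0 0 0 0;20 0 0 0 0;20 0 0 0 0"
  grip_force: 40

```text
t: 3.52
tcp_pos: [0.4202, 0.2333, 0.0614]
tool_rot: [0.193, 0.981, 0.001, 0.001]
force: [-0.8, 0.7, 5.8]
finger_gap: 0.278
gripper_force: 39.3
```

Run:
```python
from h import *
s=cams.snapshot("wrist")
cv2.imwrite("pics/w2.png",s["pixels"][:,:,::-1])
plan(.511,-.3637)
```

```text
units dx -15.525 dy -25.896 z_tcp 0.0614
```

View pics/w2.png

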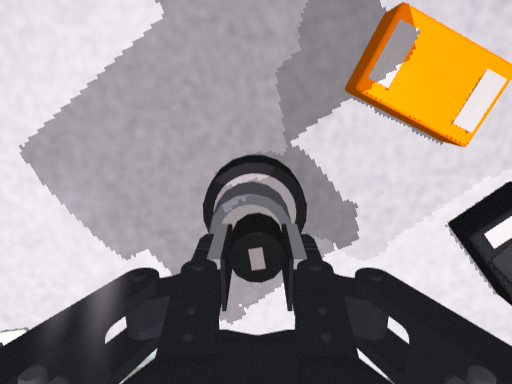

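Small mount is gripped (gap 23.7 mm), its bar visible at (257,258) between the pads. Lift and carry it.

Call:
send_rows:
  commands: "20 0 0 -0.5 0;20 0 0 -1 0;20 0 0 -1 0;20 0 0 -1 0;20 0 0 -1 0;20 0 0 -1 0;20 -0.6 -1 -0.5 0;20 -0.6 -1 0 0;20 -0.6 -1 0 0;20 -0.6 -1 0 0;20 -0.6 -1 0 0;20 -0.6 -1 0 0;20 -0.6 -1 0 0;20 -0.6 -1 0 0;20 -0.6 -1 0 0;20 -0.6 -1 0 0;20 -0.6 -1 0 0;20 -0.6 -1 0 0;20 -0.6 -1 0 0;20 -0.6 -1 0 0"

```text
t: 5.23
tcp_pos: [0.4686, -0.0911, 0.181]
tool_rot: [0.193, 0.981, -0.0, 0.0]
force: [0.1, 1.0, -0.5]
finger_gap: 0.275
gripper_force: 39.3
```

Call:
send_rows:
  commands: "20 -0.6 -1 0 0;20 -0.6 -1 0 0;20 -0.6 -1 0 0;20 -0.6 -1 0 0;20 -0.6 -1 0 0;20 -0.6 -1 0 0;20 -0.6 -1 0 0;20 -0.6 -1 0 0;20 -0.6 -1 0 0;20 -0.6 -1 0 0;20 -0.6 -1 0 0;20 0 0 1 0;20 0 0 1 0;20 0 0 1 0;20 0 0 0 0;20 0 0 0 0;20 0 0 0 0"

```text
t: 6.65
tcp_pos: [0.508, -0.3439, 0.1215]
tool_rot: [0.193, 0.981, -0.0, 0.001]
force: [0.0, -0.3, 0.8]
finger_gap: 0.274
gripper_force: 39.3
```

Run:
```python
from h import *
s=cams.snapshot("wrist")
cv2.imwrite("pics/w3.png",s["pixels"][:,:,::-1])
t,M=tool(); p=t["tcp_pos"]; print(t["finger_gap"],t["q"])
for z in(0,.0106): print(proj(s,p+[0,0,z]))
# where a true centred top would be seen, and offset sensitivity
print(proj(s,p+[0,0,.0106]+M[:,0]*.005))
np.savez("w3.npz",**s)
plan(.511,-.3637)
```

```text
0.2711490056584666 [-7.76837675e-01  6.60006198e-01  1.56174182e+00 -3.11830615e-05
  9.17198719e-01 -1.95896888e+00]
[257.08918493 249.56209841]
[257.12280628 261.11049795]
[257.11961449 250.4489533 ]
units dx -0.494 dy -0.857 z_tcp 0.1219
```

View pics/w3.png

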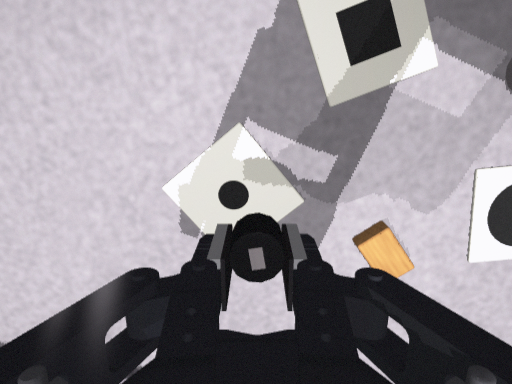

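Held mount shows at (257,259), against (257,261) expected, so it is centred within 1 mm. The small figure is at (233,195).

Run:
```python
from h import *
s=dict(np.load("w3.npz")); print(ray(s,(233,195),.004)); plan(.511,-.3637)
```

```text
[ 0.51112769 -0.36638705  0.004     ]
units dx -0.494 dy -0.857 z_tcp 0.1219
```

Call:
send_rows:
  commands: "20 -0.47 -0.9 0 0;20 0 0 1 0;20 0 0 1 0;20 0 0 1 0;20 0 0 1 0;20 0 0 0.6 0;20 0 0 0.35 0;20 0 0 0.15 0;20 0 0 0 0;20 0 0 0 0"

```text
t: 7.53
tcp_pos: [0.5102, -0.3643, 0.0193]
tool_rot: [0.193, 0.981, -0.001, 0.001]
force: [0.6, -0.2, 0.1]
finger_gap: 0.27
gripper_force: 39.3
```

Call:
send_rows:
  commands: "45 0 0 0 0;45 0 0 0 0;45 0 0 0 0;45 0 0 -0.5 0;45 0 0 -1 0;60 0 0 -1 0;60 0 0 -1 0;60 0 0 -1 0;60 0 0 -1 0;60 0 0 -1 0;60 0 0 -1 0;60 0 0 0 0;60 0 0 0 0"

```text
t: 8.62
tcp_pos: [0.5101, -0.3643, 0.1703]
tool_rot: [0.193, 0.981, -0.001, 0.002]
force: [0.0, 0.2, -0.5]
finger_gap: 0.7
gripper_force: 0.0
```

Run:
```python
from h import *
s=cams.snapshot("wrist"); cv2.imwrite("pics/w4.png",s["pixels"][:,:,::-1]); np.savez("w4.npz",**s)
print(ray(s,(256,192),.028)); t=cams.snapshot("top"); cv2.imwrite("pics/t4.png",t["pixels"][:,:,::-1])
plan(.4178,.232)
```

```text
[ 0.52521351 -0.371539    0.028     ]
units dx 15.499 dy 25.810 z_tcp 0.1678
```

View pics/w4.png

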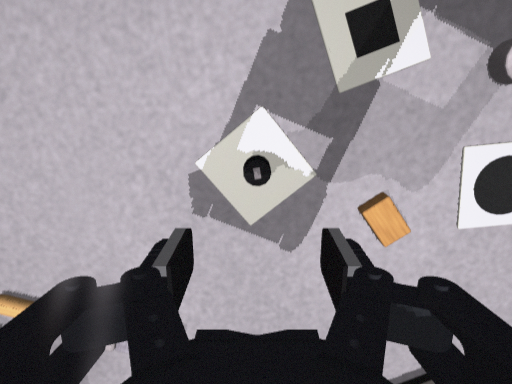

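The small mount stands on its tile at about (257,171); the tile corners are (260,106), (316,173), (251,225) and (195,162).

Run:
```python
from h import *
s=dict(np.load("w4.npz")); print(ray(s,(257,171.5),.028)); c=[ray(s,q,.004) for q in((260,106),(316,173),(251,225),(195,162))]; print(np.mean(c,0),[np.linalg.norm(c[i]-c[i-1]) for i in range(4)])
```

```text
[ 0.50805356 -0.36353388  0.028     ]
[ 0.50969586 -0.3657295   0.004     ] [np.float64(0.08050707475192768), np.float64(0.08253930779280891), np.float64(0.08256920483080843), np.float64(0.08347580298749384)]
```

Call:
send_rows:
  commands: "85 0.6 0.99 0 0;85 0.6 0.99 0 0;85 0.6 0.99 0 0;85 0.6 0.99 0 0;85 0.6 0.99 0 0;85 0.6 0.99 0 0;85 0.6 0.99 0 0;85 0.6 0.99 0 0;85 0.6 0.99 0 0;85 0.6 0.99 0 0;85 0.6 0.99 0 0;85 0.6 0.99 0 0;85 0.6 0.99 0 0;85 0.6 0.99 0 0;85 0.6 0.99 0 0;85 0.6 0.99 0 0;85 0.6 0.99 0 0;85 0.6 0.99 0 0;85 0.6 0.99 0 0;85 0.6 0.99 0 0"

```text
t: 10.38
tcp_pos: [0.4362, 0.0948, 0.1672]
tool_rot: [0.193, 0.981, -0.0, -0.002]
force: [-0.4, -0.2, -0.1]
finger_gap: 0.998
gripper_force: 0.0
```

Call:
send_rows:
  commands: "85 0.6 0.99 0 0;85 0.6 0.99 0 0;85 0.6 0.99 0 0;85 0.6 0.99 0 0;85 0.6 0.99 0 0;85 0.6 0.99 0 0;85 0 0 0 0;85 0 0 0 0"

```text
t: 11.05
tcp_pos: [0.4148, 0.2315, 0.1672]
tool_rot: [0.192, 0.981, -0.001, -0.001]
force: [-0.2, -0.4, 0.4]
finger_gap: 0.996
gripper_force: 0.0
```

Run:
```python
from h import *
s=cams.snapshot("wrist"); np.savez("w5.npz",**s); P=s["pixels"][:,:,::-1]
c=proj(s,[.4175,.2315,.04]).astype(int); print(c)
cv2.imwrite("pics/w5.png",cv2.resize(P[c[1]-40:c[1]+40,c[0]-40:c[0]+40],(560,560),interpolation=cv2.INTER_CUBIC))
plan(.4178,.232)
```

```text
[258 181]
units dx -0.102 dy 0.110 z_tcp 0.1674
```

View pics/w5.png

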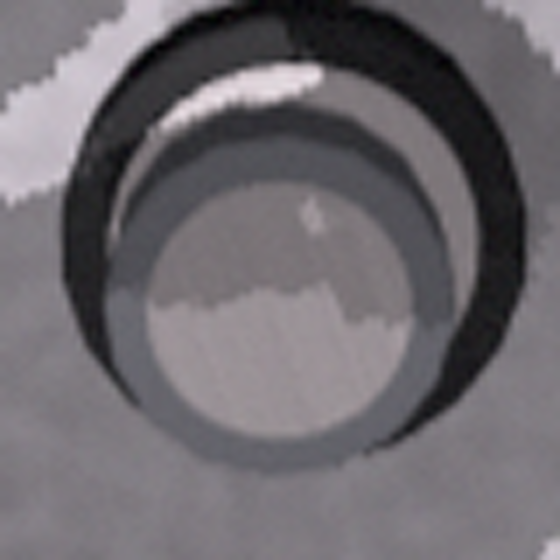

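The medium mount's top is at (281,306) in the crop.

Run:
```python
from h import *
s=dict(np.load("w5.npz")); m=ray(s,(218+281.5/7-.5,141+307/7-.5),.048); print(m); plan(m[0],m[1])
```

```text
[0.41724751 0.23095395 0.048     ]
units dx -0.096 dy 0.051 z_tcp 0.1674
```

Call:
send_rows:
  commands: "70 -0.1 0.05 0.5 0;70 0 0 1 0;70 0 0 1 0;70 0 0 1 0;70 0 0 1 0;70 0 0 1 0;70 0 0 0.6 0;70 0 0 0.4 0;70 0 0 0 0;35 0 0 0 0;35 0 0 0 0;35 0 0 0 0;35 0 0 0 0;35 0 0 0 0;35 0 0 0 0"

```text
t: 12.35
tcp_pos: [0.4188, 0.2312, 0.0391]
tool_rot: [0.193, 0.981, 0.0, 0.001]
force: [0.5, -1.3, 6.6]
finger_gap: 0.47
gripper_force: 40.7
```

Run:
```python
from h import *
plan(.6248,.1244)
```

```text
units dx -11.556 dy -1.042 z_tcp 0.0391
```

Call:
send_rows:
  commands: "35 0 0 -0.5 0;35 0 0 -1 0;35 0 0 -1 0;35 0 0 -1 0;35 0 0 -1 0;35 0 0 -1 0;35 -0.96 -0.09 0 0;35 -0.96 -0.09 0 0;35 -0.96 -0.09 0 0;35 -0.96 -0.09 0 0;35 -0.96 -0.09 0 0;35 -0.96 -0.09 0 0;35 -0.96 -0.09 0 0;35 -0.96 -0.09 0 0;35 -0.96 -0.09 0 0;35 -0.96 -0.09 0 0;35 0 0 0 0;35 0 0 0 0"

```text
t: 13.85
tcp_pos: [0.589, 0.1413, 0.1485]
tool_rot: [0.194, 0.981, 0.0, -0.0]
force: [-0.5, -0.2, -0.5]
finger_gap: 0.469
gripper_force: 40.5
```

Run:
```python
from h import *
s=cams.snapshot("wrist"); np.savez("w6.npz",**s); P=s["pixels"][:,:,::-1]; cv2.imwrite("pics/w6.png",P)
t,M=tool(); p=t["tcp_pos"]; print(t["finger_gap"],p,"expected held top",proj(s,p+[0,0,.0091]),"5mm x",proj(s,p+[0,0,.0091]+M[:,0]*.005), "fig",proj(s,[.6248,.1244,.004]))
plan(.6248,.1244)
```

```text
0.470069840210179 [0.58780146 0.14183539 0.14823165] expected held top [257.29346951 255.18018688] 5mm x [257.28391913 244.59825345] fig [254.62371987 215.63218383]
units dx -2.042 dy -0.105 z_tcp 0.1482
```

View pics/w6.png

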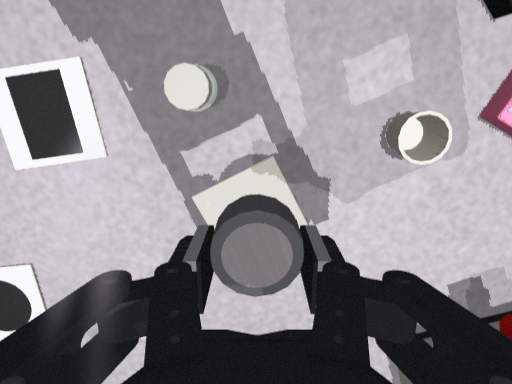

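Held medium mount is centred within 1 mm at (257,253). Place it.

Call:
send_rows:
  commands: "35 -0.7 -0.04 0 0;35 -0.7 -0.04 0 0;35 -0.68 -0.03 0 0;35 0 0 1 0;35 0 0 1 0;35 0 0 1 0;35 0 0 1 0;35 0 0 1 0;35 0 0 0.7 0;35 0 0 0.5 0;35 0 0 0.2 0;35 0 0 0 0;35 0 0 0 0;60 0 0 0 0;60 0 0 0 0;60 0 0 0 0;60 0 0 -0.5 0;60 0 0 -1 0;60 0 0 -1 0;60 0 0 -1 0"

```text
t: 15.57
tcp_pos: [0.6267, 0.1238, 0.0917]
tool_rot: [0.193, 0.981, 0.0, 0.0]
force: [-0.5, -0.2, -0.1]
finger_gap: 0.702
gripper_force: 0.0
```

Call:
send_rows:
  commands: "60 0 0 -1 0;60 0 0 -1 0;60 0 0 -1 0;60 0 0 -1 0;60 0 0 -1 0;60 0 0 0 0;60 0 0 0 0"

```text
t: 16.15
tcp_pos: [0.6275, 0.1239, 0.1924]
tool_rot: [0.193, 0.981, 0.0, 0.002]
force: [-0.4, 0.3, -0.5]
finger_gap: 0.699
gripper_force: 0.0
```

Run:
```python
from h import *
s=cams.snapshot("wrist"); np.savez("w7.npz",**s); cv2.imwrite("pics/w7.png",s["pixels"][:,:,::-1])
print("expect top",proj(s,[.6248,.1244,.028]))
plan(.5057,.3764,np.radians(24.4))
```

```text
expect top [255.99198084 165.54268356]
units dx 10.375 dy 9.397 z_tcp 0.1908 turn units 10.83 (q6 -1.16)
```

Call:
send_rows:
  commands: "70 0.94 0.85 0 0;70 0.94 0.85 0 0;70 0.94 0.85 0 0;70 0.94 0.85 0 0;70 0.94 0.85 0 0;70 0.94 0.85 0 0;70 0.94 0.85 0 0;70 0.94 0.85 0 0;70 0.94 0.85 0 0;70 0.94 0.85 0 0;70 0.94 0.85 0 0"

```text
t: 17.12
tcp_pos: [0.5045, 0.3758, 0.1884]
tool_rot: [0.193, 0.981, -0.001, -0.002]
force: [0.2, 0.0, -0.2]
finger_gap: 0.816
gripper_force: 0.0
```

Call:
send_rows:
  commands: "70 0 0 0 1;70 0 0 0 1;70 0 0 0 1;70 0 0 0 1;70 0 0 0 1;70 0 0 0 1;70 0 0 0 1;70 0 0 0 1;70 0 0 0 1;70 0 0 0 1;70 0 0 0 0.83;70 0 0 0 0;70 0 0 0 0;70 0 0 0 0"

```text
t: 18.28
tcp_pos: [0.5057, 0.375, 0.1893]
tool_rot: [0.541, 0.841, -0.001, -0.0]
force: [-0.3, 0.1, -0.2]
finger_gap: 0.819
gripper_force: 0.0
```

Run:
```python
from h import *
s=cams.snapshot("wrist"); np.savez("w8.npz",**s); P=s["pixels"][:,:,::-1]; a=P.copy()
c=proj(s,[.5057,.3764,.048]).astype(int); print(c)
m7=dict(np.load("w7.npz"))["pixels"][:,:,::-1]
r=np.hstack([cv2.resize(P[c[1]-45:c[1]+45,c[0]-45:c[0]+45],(400,400),interpolation=cv2.INTER_CUBIC),cv2.resize(m7[125:215,210:300],(400,400),interpolation=cv2.INTER_CUBIC)])
cv2.imwrite("pics/w8.png",r)
plan(.5057,.3764,np.radians(24.4))
```

```text
[257 173]
units dx 0.063 dy 0.019 z_tcp 0.1896 turn units 0.01 (q6 0.03)
```

View pics/w8.png

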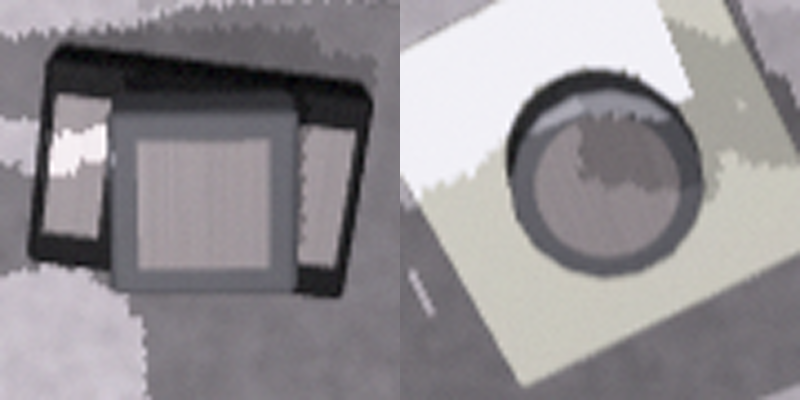

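Left panel: the square's face is centred at (204,203), where projected, and is aligned with the fingers. Right panel: the medium mount sits on its tile within about 1 mm. Grip the square.

Call:
send_rows:
  commands: "65 0.05 0.02 0.5 0;65 0 0 1 0;65 0 0 1 0;65 0 0 1 0;65 0 0 1 0;65 0 0 1 0;65 0 0 1 0;65 0 0 0.7 0;65 0 0 0.35 0;65 0 0 0 0;32 0 0 0 0;32 0 0 0 0;32 0 0 0 0;32 0 0 0 0;32 0 0 0 0;32 0 0 0 0;32 0 0 -0.5 0;32 0 0 -1 0;32 0 0 -1 0;32 0 0 -1 0"

```text
t: 20.0
tcp_pos: [0.5056, 0.3761, 0.1101]
tool_rot: [0.542, 0.841, -0.001, -0.0]
force: [0.2, 0.8, -0.1]
finger_gap: 0.436
gripper_force: 40.9
```

Call:
send_rows:
  commands: "32 0 0 -1 0;32 0 0 -1 0;32 0 0 -1 0;32 0 0 0 0;32 0 0 0 0"

```text
t: 20.42
tcp_pos: [0.5066, 0.3766, 0.1707]
tool_rot: [0.542, 0.841, 0.001, 0.001]
force: [-0.0, -0.4, -1.2]
finger_gap: 0.435
gripper_force: 40.9
```

Run:
```python
from h import *
s=cams.snapshot("wrist"); np.savez("w9.npz",**s); cv2.imwrite("pics/w9.png",s["pixels"][:,:,::-1])
plan(.4343,-.2249,np.radians(-1.8)); print(tool()[0]["tcp_pos"])
```

```text
units dx -25.891 dy -15.669 z_tcp 0.1693 turn units 6.55 (q6 0.04)
[0.50573995 0.3761356  0.16934767]
```

Call:
send_rows:
  commands: "32 -1 -0.6 0 0;32 -1 -0.6 0 0;32 -1 -0.6 0 0;32 -1 -0.6 0 0;32 -1 -0.6 0 0;32 -1 -0.6 0 0;32 -1 -0.6 0 0;32 -1 -0.6 0 0;32 -1 -0.6 0 0;32 -1 -0.6 0 0;32 -1 -0.6 0 0;32 -1 -0.6 0 0;32 -1 -0.6 0 0;32 -1 -0.6 0 0;32 -1 -0.6 0 0;32 -1 -0.6 0 0;32 -1 -0.6 0 0;32 -1 -0.6 0 0;32 -1 -0.6 0 0;32 -1 -0.6 0 0"

```text
t: 22.13
tcp_pos: [0.4514, -0.0877, 0.168]
tool_rot: [0.542, 0.841, -0.0, -0.002]
force: [0.3, -0.3, 0.3]
finger_gap: 0.432
gripper_force: 40.9
```

Call:
send_rows:
  commands: "32 -1 -0.6 0 0;32 -1 -0.6 0 0;32 -1 -0.6 0 0;32 -1 -0.6 0 0;32 -1 -0.6 0 0;32 -0.9 -0.6 0 0;32 0 0 0 1;32 0 0 0 1;32 0 0 0 1;32 0 0 0 1;32 0 0 0 1;32 0 0 0 1;32 0 0 0 0.55;32 0 0 0 0;32 0 0 0 0"

```text
t: 23.38
tcp_pos: [0.4353, -0.2237, 0.1682]
tool_rot: [0.718, 0.696, -0.0, -0.001]
force: [0.7, 0.8, -0.7]
finger_gap: 0.432
gripper_force: 40.8
```

Run:
```python
from h import *
s=cams.snapshot("wrist"); np.savez("w10.npz",**s); cv2.imwrite("pics/w10.png",s["pixels"][:,:,::-1])
plan(.4343,-.2249,np.radians(-1.8)); t,M=tool(); p=t["tcp_pos"]; print(p,t["finger_gap"])
g=cv2.cvtColor(s["pixels"],cv2.COLOR_RGB2GRAY); e=proj(s,p+[0,0,.0087]); print("exp",e, "5mm",proj(s,p+[0,0,.0087]+M[:,0]*.005)-e)
x,y=int(e[0]),int(e[1]); print(g[y-50:y+50:3,x]); print(g[y,x-50:x+50:4])
```

```text
units dx -0.058 dy -0.057 z_tcp 0.1684 turn units 0.01 (q6 -0.67)
[ 0.43548356 -0.2237758   0.16843227] 0.43225402466739204
exp [256.53943631 257.97977467] 5mm [-7.48431197e-03 -1.05439186e+01]
[ 55  59  56  72  85  86  88  84 127 127 127 125 125 126 126 126 126 125
 124 124 149 159 161 159 159 155 110 107 103 207 203 206 205 207]
[ 23  18  20  85  86  86 125 123 124 125 126 124 123 123 124 124 123 124
 126 124 117  85  87  79  24]
```

Held square is centred (profile symmetric about the expected pixel). Place it.

Call:
send_rows:
  commands: "32 -0.05 -0.05 0.5 0;32 0 0 1 0;32 0 0 1 0;32 0 0 1 0;32 0 0 1 0;32 0 0 1 0;32 0 0 0.9 0;32 0 0 0.6 0;32 0 0 0.3 0;32 0 0 0.1 0;32 0 0 0 0;32 0 0 0 0;55 0 0 0 0;55 0 0 0 0;55 0 0 0 0;55 0 0 -0.5 0;55 0 0 -1 0;55 0 0 -1 0;55 0 0 -1 0;55 0 0 -1 0"

```text
t: 25.1
tcp_pos: [0.4349, -0.2251, 0.113]
tool_rot: [0.718, 0.696, 0.0, 0.0]
force: [1.4, -0.5, 1.1]
finger_gap: 0.644
gripper_force: 0.0
```

Call:
send_rows:
  commands: "70 0 0 -1 0;70 0 0 -1 0;70 0 0 -1 0;70 0 0 0 0;70 0 0 0 0"

```text
t: 25.52
tcp_pos: [0.4355, -0.2256, 0.1729]
tool_rot: [0.718, 0.696, 0.0, 0.002]
force: [-0.0, -0.3, -1.1]
finger_gap: 0.819
gripper_force: 0.0
```

Run:
```python
from h import *
s=cams.snapshot("wrist"); np.savez("w11.npz",**s)
# rect on stack A, from w9 (after the square was lifted): the two metal strips
s=dict(np.load("w9.npz")); t=cams.snapshot("top")
for n,s in(("w9",s),("top",t)):
    k=6; c=proj(s,[.5,.374,.024]).astype(int); r=60 if n=="w9" else 26
    x0,y0=c[0]-r,c[1]-r; g=cv2.cvtColor(s["pixels"],cv2.COLOR_RGB2GRAY)[y0:c[1]+r,x0:c[0]+r]
    print(n,c,g.shape); G=cv2.resize(g,None,fx=k,fy=k,interpolation=cv2.INTER_CUBIC)
    cv2.imwrite(f"pics/rect_{n}.png",G)
    cs,_=cv2.findContours((G<65).astype(np.uint8),cv2.RETR_EXTERNAL,cv2.CHAIN_APPROX_NONE)
    for cc in sorted(cs,key=cv2.contourArea)[-3:]:
        w=np.array([ray(s,((q[0]+.5)/k-.5+x0,(q[1]+.5)/k-.5+y0),.024)[:2] for q in cv2.convexHull(cc)[:,0,:]],np.float32)*1000
        A=cv2.minAreaRect(w); print(cv2.contourArea(cc)/k/k,np.round(np.r_[A[0],A[1],A[2]],1))
```

```text
w9 [248 172] (120, 120)
9.722222222222223 [490.9 310.6   2.5   5.7  22.3]
9.76388888888889 [567.7 345.2   2.5   5.5  26.4]
5015.083333333333 [509.4 371.2  79.   69.6  24.3]
top [131 207] (52, 52)
7.263888888888889 [548.1 443.1  13.3   6.2   1.7]
445.4583333333333 [505.8 373.1  71.4  52.2  17.2]
```

Call:
send_rows:
  commands: "85 0.97 0.08 0 0;85 0.97 0.08 0 0;85 0.97 0.08 0 0;85 0.97 0.08 0 0;85 0.97 0.08 0 0;85 0.97 0.08 0 0;85 0.97 0.08 0 0;85 0.97 0.08 0 0;85 0.97 0.08 0 0;85 0.97 0.08 0 0;85 0.97 0.08 0 0;85 0.97 0.08 0 0;85 0.97 0.08 0 0;85 0.97 0.08 0 0;85 0.97 0.08 0 0;85 0.97 0.08 0 0;85 0.97 0.08 0 0;85 0.97 0.08 0 0;85 0.97 0.08 0 0;85 0.97 0.08 0 0"

```text
t: 27.28
tcp_pos: [0.4781, 0.1624, 0.1698]
tool_rot: [0.718, 0.696, -0.001, -0.001]
force: [0.0, -0.0, -0.4]
finger_gap: 0.995
gripper_force: 0.0
```

Call:
send_rows:
  commands: "85 0.97 0.08 0 0;85 0.97 0.08 0 0;85 0.97 0.08 0 0;85 0.97 0.08 0 0;85 0.97 0.08 0 0;85 0.97 0.08 0 0;85 0.97 0.08 0 0;85 0.97 0.08 0 0;85 0.97 0.08 0 0;85 0.97 0.08 0 0;85 0.97 0.08 0 0;85 0 0 0 1;85 0 0 0 1;85 0 0 0 1;85 0 0 0 1;85 0 0 0 1;85 0 0 0 1;85 0 0 0 1;85 0 0 0 1;85 0 0 0 1"

```text
t: 28.95
tcp_pos: [0.5024, 0.3738, 0.1693]
tool_rot: [0.899, 0.438, -0.002, 0.0]
force: [0.2, 0.4, -0.4]
finger_gap: 0.997
gripper_force: 0.0
```

Call:
send_rows:
  commands: "85 0 0 0 1;85 0 0 0 1;85 0 0 0 1;85 0 0 0 1;85 0 0 0 1;85 0 0 0 1;85 0 0 0 1;85 0 0 0 1;85 0 0 0 0.75;85 0 0 0 0;85 0 0 0 0"

```text
t: 29.87
tcp_pos: [0.5027, 0.3739, 0.1698]
tool_rot: [0.989, 0.15, -0.001, 0.0]
force: [-0.6, -0.3, -0.2]
finger_gap: 0.992
gripper_force: 0.0
```

Run:
```python
from h import *
s=cams.snapshot("wrist"); np.savez("w12.npz",**s); P=s["pixels"][:,:,::-1]
c=proj(s,[.506,.375,.024]).astype(int); print(c)
q=dict(np.load("w11.npz")); c2=proj(q,[.4343,-.2249,.02]).astype(int); print(c2)
f=lambda P,c,r=50:cv2.resize(P[c[1]-r:c[1]+r,c[0]-r:c[0]+r],(400,400),interpolation=cv2.INTER_CUBIC)
cv2.imwrite("pics/w12.png",np.hstack([f(P,c),f(q["pixels"][:,:,::-1],c2)]))
plan(.506,.375,np.radians(107.2))
```

```text
[255 169]
[254 170]
units dx 0.163 dy -0.001 z_tcp 0.1701 turn units 0.02 (q6 1.73)
```

View pics/w12.png

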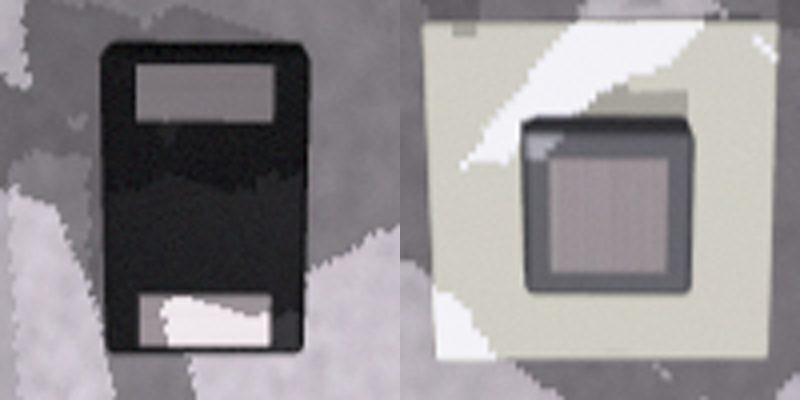

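Left panel: the rect is aligned with the gripper. Its strips' outer corners are (135,64), (274,64), (271,347) and (138,347). Right panel: the square on its tile, with metal corners (550,157) to (668,274) and tile corners (422,22), (778,22), (768,358) and (437,358).

Run:
```python
from h import *
s=dict(np.load("w12.npz"));q=dict(np.load("w11.npz"))
f=lambda s,c,pts,z,ox=0:np.array([ray(s,(c[0]-50.375+(x-ox)/4,c[1]-50.375+y/4),z)[:2] for x,y in pts])
r=f(s,(255,169),[(135,64),(274,64),(271,347),(138,347)],.024); m=r.mean(0); print(m,np.degrees(np.arctan2(*(r[1]-r[0])[::-1])),np.degrees(np.arctan2(*(r[2]-r[3])[::-1])),np.degrees(np.arctan2(*(r[0]-r[3])[::-1])),np.degrees(np.arctan2(*(r[1]-r[2])[::-1])),[np.linalg.norm(r[i]-r[i-1]) for i in range(4)])
a=f(q,(254,170),[(550,157),(668,157),(668,274),(550,274)],.028,400).mean(0); b=f(q,(254,170),[(422,22),(778,22),(768,358),(437,358)],.004,400).mean(0); print(a,b)
plan(m[0],m[1])
```

```text
[0.50491728 0.3748776 ] -72.76236067465047 -72.76850603216954 16.97343998545595 17.430564185984156 [np.float64(0.06477722896442732), np.float64(0.03007367561714923), np.float64(0.06478018856717703), np.float64(0.030590497904099394)]
[ 0.43555098 -0.22578109] [ 0.43371555 -0.22658713]
units dx 0.110 dy -0.011 z_tcp 0.1701
```

Call:
send_rows:
  commands: "80 0.11 0 0.5 0;80 0 0 1 0;80 0 0 1 0;80 0 0 1 0;80 0 0 1 0;80 0 0 1 0;80 0 0 1 0;80 0 0 0.75 0;80 0 0 0.48 0;80 0 0 0 0;40 0 0 0 0;40 0 0 0 0;40 0 0 0 0;40 0 0 0 0;40 0 0 0 0;40 0 0 0 0;40 0 0 0 0"
  grip_force: 60

```text
t: 31.33
tcp_pos: [0.5066, 0.3756, 0.0182]
tool_rot: [0.989, 0.15, 0.001, -0.0]
force: [0.3, -0.9, 6.6]
finger_gap: 0.523
gripper_force: 63.4
```

Run:
```python
from h import *
plan(.4748,-.0036,np.radians(76)); print(tool()[0]["finger_gap"]*85.4)
```

```text
units dx -7.126 dy 17.639 z_tcp 0.0182 turn units 7.80 (q6 1.73)
44.627943705944105
```

Call:
send_rows:
  commands: "40 0 0 -0.5 0;40 0 0 -1 0;40 0 0 -1 0;40 0 0 -1 0;40 0 0 -1 0;40 0 0 -1 0;40 0 0 -1 0;40 0 0 -1 0;40 -0.4 0.98 0 0;40 -0.4 0.98 0 0;40 -0.4 0.98 0 0;40 -0.4 0.98 0 0;40 -0.4 0.98 0 0;40 -0.4 0.98 0 0;40 -0.4 0.98 0 0;40 -0.4 0.98 0 0;40 -0.4 0.98 0 0;40 -0.4 0.98 0 0;40 -0.4 0.98 0 0;40 -0.4 0.98 0 0"

```text
t: 33.0
tcp_pos: [0.4826, 0.1209, 0.167]
tool_rot: [0.989, 0.15, -0.0, -0.0]
force: [0.8, -1.1, -1.7]
finger_gap: 0.518
gripper_force: 62.7
```

Call:
send_rows:
  commands: "40 -0.4 0.98 0 0;40 -0.4 0.98 0 0;40 -0.4 0.98 0 0;40 -0.4 0.98 0 0;40 -0.4 0.98 0 0;40 -0.4 0.98 0 0;40 0 0 0 1;40 0 0 0 1;40 0 0 0 1;40 0 0 0 1;40 0 0 0 1;40 0 0 0 1;40 0 0 0 1;40 0 0 0 0.8;40 0 0 0 0;40 0 0 0 0"

```text
t: 34.33
tcp_pos: [0.472, -0.0045, 0.1669]
tool_rot: [0.993, -0.121, -0.0, 0.0]
force: [0.5, 0.5, -0.7]
finger_gap: 0.516
gripper_force: 62.7
```

Run:
```python
from h import *
s=cams.snapshot("wrist"); np.savez("w13.npz",**s); cv2.imwrite("pics/w13.png",s["pixels"][:,:,::-1])
plan(.4748,-.0036,np.radians(76)); t,M=tool(); p=t["tcp_pos"]; print(p,t["finger_gap"])
g=cv2.cvtColor(s["pixels"],cv2.COLOR_RGB2GRAY)
e=proj(s,p+[0,0,.0063]); print("exp",e)
for k in(-.0324,.0324): print(proj(s,p+[0,0,.0063]+M[:,0]*k))
x,y=int(e[0]),int(e[1]); print(list(enumerate(g[:,x].tolist()))[y-100:y+100:2])
```

```text
units dx 0.121 dy -0.079 z_tcp 0.1669 turn units 0.02 (q6 1.57)
[ 0.47206277 -0.00455786  0.16686011] 0.5186647391318568
exp [255.91618135 256.10133273]
[255.99570237 318.76513601]
[255.82625497 185.23794402]
[(156, 29), (158, 29), (160, 28), (162, 24), (164, 22), (166, 29), (168, 29), (170, 16), (172, 7), (174, 11), (176, 8), (178, 12), (180, 16), (182, 18), (184, 22), (186, 28), (188, 30), (190, 125), (192, 131), (194, 131), (196, 129), (198, 128), (200, 128), (202, 129), (204, 131), (206, 132), (208, 133), (210, 130), (212, 129), (214, 128), (216, 91), (218, 25), (220, 23), (222, 13), (224, 15), (226, 20), (228, 17), (230, 21), (232, 20), (234, 15), (236, 19), (238, 17), (240, 17), (242, 18), (244, 20), (246, 12), (248, 10), (250, 18), (252, 18), (254, 21), (256, 19), (258, 15), (260, 16), (262, 14), (264, 19), (266, 19), (268, 19), (270, 21), (272, 20), (274, 21), (276, 21), (278, 15), (280, 17), (282, 21), (284, 13), (286, 23), (288, 13), (290, 19), (292, 16), (294, 9), (296, 21), (298, 88), (300, 102), (302, 102), (304, 105), (306, 115), (308, 124), (310, 128), (312, 126), (314, 198), (316, 196), (318, 195), (320, 136), (322, 27), (324, 103), (326, 112), (328, 111), (330, 106), (332, 110), (334, 84), (336, 17), (338, 15), (340, 11), (342, 16), (344, 17), (346, 18), (348, 19), (350, 20), (352, 21), (354, 20)]
```

Call:
send_rows:
  commands: "40 0.18 -0.08 0.5 0;40 0 0 1 0;40 0 0 1 0;40 0 0 1 0;40 0 0 1 0;40 0 0 1 0;40 0 0 0.8 0;40 0 0 0.5 0;40 0 0 0.3 0;40 0 0 0.12 0;40 0 0 0 0;40 0 0 0 0;65 0 0 0 0;65 0 0 0 0;65 0 0 0 0;65 0 0 -0.5 0;65 0 0 -1 0;65 0 0 -1 0;65 0 0 -1 0;65 0 0 -1 0"

```text
t: 36.05
tcp_pos: [0.476, -0.0039, 0.1139]
tool_rot: [0.993, -0.122, 0.0, 0.0]
force: [0.1, 0.6, -0.5]
finger_gap: 0.759
gripper_force: 0.0
```

Call:
send_rows:
  commands: "85 0 0 -1 0;85 0 0 -1 0;85 0 0 -1 0;85 0 0 0 0;85 0 0 0 0"

```text
t: 36.47
tcp_pos: [0.4768, -0.004, 0.1739]
tool_rot: [0.993, -0.122, 0.002, 0.0]
force: [-0.6, 0.1, 0.2]
finger_gap: 0.993
gripper_force: 0.0
```

Run:
```python
from h import *
s=cams.snapshot("wrist"); np.savez("w14.npz",**s); t=cams.snapshot("top"); np.savez("t14.npz",**t)
# large mount: dark blob on bench, earlier wrist view w1 & top now
g=cv2.cvtColor(t["pixels"],cv2.COLOR_RGB2GRAY); c=proj(t,[.4165,.233,.024]).astype(int); r=22;k=8
G=cv2.resize(g[c[1]-r:c[1]+r,c[0]-r:c[0]+r],None,fx=k,fy=k,interpolation=cv2.INTER_CUBIC)
for th,inv in((75,1),(120,0)):
    cs,_=cv2.findContours(((G<th) if inv else (G>th)).astype(np.uint8),cv2.RETR_EXTERNAL,cv2.CHAIN_APPROX_NONE)
    for cc in sorted(cs,key=cv2.contourArea)[-2:]:
        w=np.array([ray(t,((q[0]+.5)/k-.5+c[0]-r,(q[1]+.5)/k-.5+c[1]-r),.024)[:2] for q in cc[:,0,:]],np.float32)*1000; print(cv2.fitEllipse(w))
plan(.4165,.233,np.radians(76))
```

```text
((418.63720703125, 233.24073791503906), (59.91523361206055, 63.52455139160156), 17.515165328979492)
((417.92913818359375, 236.0517120361328), (45.86649703979492, 46.700679779052734), 56.22998046875)
((431.6327209472656, 258.4679870605469), (82.84566497802734, 124.23401641845703), 69.54661560058594)
units dx -5.728 dy -10.774 z_tcp 0.1721 turn units 0.00 (q6 1.57)
```

Call:
send_rows:
  commands: "85 -0.52 -0.99 0 0;85 -0.52 -0.99 0 0;85 -0.52 -0.99 0 0;85 -0.52 -0.99 0 0;85 -0.52 -0.99 0 0;85 -0.52 -0.99 0 0;85 -0.52 -0.99 0 0;85 -0.52 -0.99 0 0;85 -0.52 -0.99 0 0;85 -0.52 -0.99 0 0;85 -0.52 -0.99 0 0;85 0 0 0 0;85 0 0 0 0;85 0 0 0 0"

```text
t: 37.73
tcp_pos: [0.4173, 0.2346, 0.1714]
tool_rot: [0.993, -0.122, -0.001, 0.001]
force: [0.5, 0.2, 0.7]
finger_gap: 0.997
gripper_force: 0.0
```

Run:
```python
from h import *
s=cams.snapshot("wrist"); np.savez("w15.npz",**s); P=s["pixels"][:,:,::-1]
q=dict(np.load("w14.npz"))
c=proj(s,[.417,.235,.024]).astype(int); c2=proj(q,[.4748,-.0036,.02]).astype(int); print(c,c2)
f=lambda P,c,r=50:cv2.resize(P[c[1]-r:c[1]+r,c[0]-r:c[0]+r],(400,400),interpolation=cv2.INTER_CUBIC)
cv2.imwrite("pics/w15.png",np.hstack([f(P,c),f(q["pixels"][:,:,::-1],c2)]))
plan(.417,.235)
```

```text
[255 174] [256 175]
units dx -0.039 dy -0.026 z_tcp 0.1716
```

View pics/w15.png

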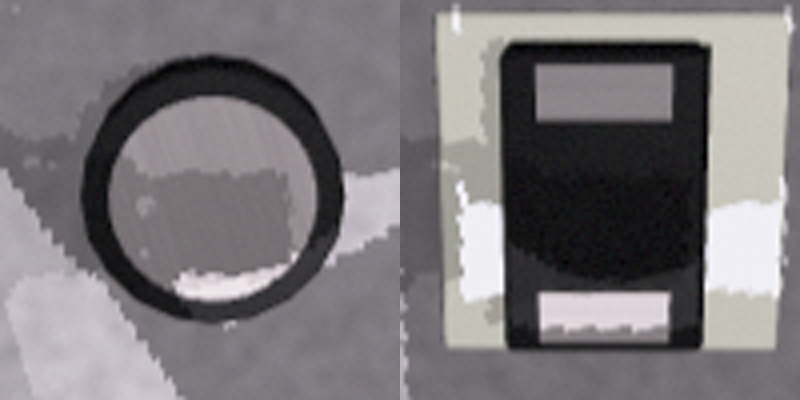

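Large face is at (213,198) in the left panel. Right panel: the rect's strip corners are (535,64), (673,64), (669,343) and (539,343); its tile corners are (436,12), (790,12), (776,348) and (446,348).

Run:
```python
from h import *
s=dict(np.load("w15.npz"));q=dict(np.load("w14.npz"))
f=lambda s,c,pts,z,ox=0:np.array([ray(s,(c[0]-50.375+(x-ox)/4,c[1]-50.375+y/4),z)[:2] for x,y in pts])
m=f(s,(255,174),[(108,198),(318,198),(213,95),(213,301)],.024).mean(0); print("large",m)
a=f(q,(256,175),[(535,64),(673,64),(669,344),(539,344)],.028,400).mean(0); b=f(q,(256,175),[(436,12),(790,12),(776,348),(446,348)],.004,400).mean(0); print("rect",a,b)
plan(*m)
```

```text
large [0.41716492 0.23294306]
rect [ 0.47515452 -0.00393926] [ 0.47429486 -0.0057099 ]
units dx -0.006 dy 0.071 z_tcp 0.1716
```

Call:
send_rows:
  commands: "85 0 0.07 0.5 0;85 0 0 1 0;85 0 0 1 0;85 0 0 1 0;85 0 0 1 0;85 0 0 1 0;85 0 0 1 0;85 0 0 0.8 0;85 0 0 0.5 0;85 0 0 0 0;54 0 0 0 0;54 0 0 0 0;54 0 0 0 0;54 0 0 0 0;54 0 0 0 0;54 0 0 0 0"

```text
t: 39.12
tcp_pos: [0.4182, 0.2336, 0.0177]
tool_rot: [0.993, -0.122, 0.001, -0.0]
force: [-0.5, -1.8, 7.0]
finger_gap: 0.671
gripper_force: 63.6
```

Run:
```python
from h import *
plan(.6178,-.1467); print(tool()[0]["finger_gap"]*85.4)
```

```text
units dx 14.280 dy 16.040 z_tcp 0.0177
57.33116456777054
```

Call:
send_rows:
  commands: "54 0 0 -0.5 0;54 0 0 -1 0;54 0 0 -1 0;54 0 0 -1 0;54 0 0 -1 0;54 0 0 -1 0;54 0 0 -1 0;54 0 0 -1 0;54 0.84 0.94 0 0;54 0.84 0.94 0 0;54 0.84 0.94 0 0;54 0.84 0.94 0 0;54 0.84 0.94 0 0;54 0.84 0.94 0 0;54 0.84 0.94 0 0;54 0.84 0.94 0 0;54 0.84 0.94 0 0;54 0.84 0.94 0 0;54 0.84 0.94 0 0;54 0.84 0.94 0 0"

```text
t: 40.78
tcp_pos: [0.5586, -0.0348, 0.1671]
tool_rot: [0.993, -0.122, 0.0, -0.0]
force: [-0.2, 0.7, -1.3]
finger_gap: 0.67
gripper_force: 64.6
```

Call:
send_rows:
  commands: "54 0.84 0.94 0 0;54 0.84 0.94 0 0;54 0.84 0.94 0 0;54 0.84 0.94 0 0;54 0.84 0.94 0 0;54 0 0 0 0;54 0 0 0 0;54 0 0 0 0"

```text
t: 41.45
tcp_pos: [0.6164, -0.1447, 0.1664]
tool_rot: [0.993, -0.122, -0.001, -0.0]
force: [-1.5, 0.7, -1.1]
finger_gap: 0.67
gripper_force: 64.5
```

Run:
```python
from h import *
s=cams.snapshot("wrist"); np.savez("w16.npz",**s)
plan(.6178,-.1467); t,M=tool(); p=t["tcp_pos"]; print(p,t["finger_gap"])
g=cv2.cvtColor(s["pixels"],cv2.COLOR_RGB2GRAY)
e=proj(s,p+[0,0,.0063]); print("exp",e,[proj(s,p+[0,0,.0063]+M[:,0]*k)[1] for k in(-.03,-.024,.024,.03)])
x,y=int(e[0]),int(e[1]); print(y-80,g[y-80:y+80:2,x].tolist()); print(x-80,g[y,x-80:x+80:3].tolist())
```

```text
units dx 0.103 dy 0.102 z_tcp 0.1664
[ 0.61628997 -0.1442279   0.16636426] 0.6707842945277372
exp [254.94457182 256.66511119] [np.float64(314.8757851544742), np.float64(303.739454191112), np.float64(205.11114403758214), np.float64(191.44687620837286)]
176 [30, 31, 27, 14, 22, 21, 11, 16, 21, 28, 37, 32, 37, 32, 35, 31, 43, 160, 158, 161, 148, 145, 129, 130, 129, 127, 128, 130, 130, 126, 128, 126, 127, 127, 128, 128, 129, 127, 128, 131, 131, 130, 129, 128, 129, 130, 130, 128, 130, 127, 128, 129, 128, 128, 127, 129, 128, 130, 128, 128, 129, 130, 127, 127, 122, 27, 29, 30, 38, 52, 133, 134, 130, 131, 135, 136, 137, 132, 131, 91]
174 [84, 21, 18, 16, 16, 13, 23, 21, 27, 26, 126, 130, 131, 131, 128, 132, 131, 136, 130, 129, 130, 128, 132, 128, 129, 130, 128, 129, 127, 129, 129, 128, 129, 127, 127, 129, 128, 130, 129, 127, 127, 127, 128, 127, 127, 132, 21, 28, 23, 21, 22, 21, 21, 18]
```

Call:
send_rows:
  commands: "54 0.15 0.1 0.5 0;54 0 0 1 0;54 0 0 1 0;54 0 0 1 0;54 0 0 1 0;54 0 0 1 0;54 0 0 0.8 0;54 0 0 0.5 0;54 0 0 0.3 0;54 0 0 0.12 0;54 0 0 0 0;54 0 0 0 0;80 0 0 0 0;80 0 0 0 0;80 0 0 0 0;80 0 0 -0.5 0;80 0 0 -1 0;80 0 0 -1 0;80 0 0 -1 0;80 0 0 -1 0"

```text
t: 43.17
tcp_pos: [0.6199, -0.1483, 0.1137]
tool_rot: [0.993, -0.122, 0.0, 0.0]
force: [0.3, -0.4, -0.1]
finger_gap: 0.939
gripper_force: 0.0
```

Call:
send_rows:
  commands: "85 0 0 -1 0;85 0 0 -1 0;85 0 0 -1 0;85 0 0 -1 0;85 0 0 -1 0;85 -1 0 -1 0;85 -1 0 0 0;85 -1 0 0 0;85 -1 0 0 0;85 -1 0 0 0;85 0 0 0 0;85 0 0 0 0;85 0 0 0 0"

```text
t: 44.25
tcp_pos: [0.5239, -0.1245, 0.2328]
tool_rot: [0.993, -0.122, 0.001, 0.0]
force: [0.2, 0.6, 0.3]
finger_gap: 0.997
gripper_force: 0.0
```

Run:
```python
from h import *
T={"rect":(.4748,-.0036),"large":(.6178,-.1467),"square":(.4343,-.2249),"medium":(.6248,.1244),"small":(.511,-.364)}
t=cams.snapshot("top"); w=cams.snapshot("wrist"); print(tool()[0]["tcp_pos"])
k=8;r=22
for n,p in T.items():
  for nm,s in(("top",t),("wrist",w)):
    kk,rr=(8,26) if nm=="top" else (4,60)
    c=proj(s,[*p,.02]).astype(int)
    if nm=="wrist" and not(60<c[0]<450 and 60<c[1]<230): continue
    x0,y0=c[0]-rr,c[1]-rr
    g=cv2.cvtColor(s["pixels"],cv2.COLOR_RGB2GRAY)[max(y0,0):c[1]+rr,x0:c[0]+rr]; y0=max(y0,0)
    G=cv2.resize(g,None,fx=kk,fy=kk,interpolation=cv2.INTER_CUBIC)
    f=lambda cc,z:np.array([ray(s,((q[0]+.5)/kk-.5+x0,(q[1]+.5)/kk-.5+y0),z)[:2] for q in cv2.convexHull(cc)[:,0,:]],np.float32)*1000
    # tile outer edge (hull of bright), body
    cs,h=cv2.findContours((G>(135 if nm=="top" else 150)).astype(np.uint8),cv2.RETR_CCOMP,cv2.CHAIN_APPROX_NONE)
    b=max((i for i in range(len(cs)) if h[0][i][3]==-1),key=lambda i:cv2.contourArea(cs[i]))
    A=cv2.minAreaRect(f(cs[b],.004)); print(n,nm,"tile",np.round(np.r_[A[0],A[1],A[2]],1))
    hs=[cs[i] for i in range(len(cs)) if h[0][i][3]==b and cv2.contourArea(cs[i])>3*kk*kk]
    if hs: B=cv2.minAreaRect(f(max(hs,key=cv2.contourArea),.028)); print("   mount outline at z.028",np.round(np.r_[B[0],B[1],B[2]],1))
    m=max(hs,key=cv2.contourArea) if hs else None
    ins=[cs[i] for i in range(len(cs)) if i!=b and h[0][i][3]==-1 and m is not None and cv2.pointPolygonTest(m,tuple(map(float,cs[i][0,0])),False)>0 and cv2.contourArea(cs[i])>2*kk*kk]
    if ins: B=cv2.minAreaRect(f(np.vstack(ins),.028)); print("   metal",np.round(np.r_[B[0],B[1],B[2]],1))
```

```text
[ 0.52410468 -0.12456268  0.23235913]
rect top tile [467.3   7.5 121.3 117.2  89.5]
   mount outline at z.028 [475.8  -1.4  48.2  72.3  76. ]
   metal [476.5  -2.   30.4  64.8  75.6]
rect wrist tile [471.1  16.9 125.9 156.6  75.4]
   mount outline at z.028 [532.5  21.4  13.9   6.7  69.3]
large top tile [ 636.6 -141.   130.   118.3   89.4]
large wrist tile [ 617.7 -144.   131.9  120.1   76. ]
   mount outline at z.028 [ 618.4 -148.2   60.5   60.2   31.7]
   metal [ 619.3 -148.3   46.7   47.    76. ]
square top tile [ 469.4 -250.7   91.3   72.4   87.6]
square wrist tile [ 423.3 -231.6  156.5  153.2   76. ]
   mount outline at z.028 [ 441.  -223.2   42.2   45.8   88.4]
   metal [ 435.8 -226.    27.1   28.3   87.2]
medium top tile [630.2 129.9 141.6 142.2  89.5]
   mount outline at z.028 [614.2 117.8  23.6  41.2  34.2]
small top tile [ 479.5 -319.8   45.3   69.8   87.6]
```

```bash
cat > chk.py <<'E'
from h import *
from scipy.optimize import minimize
def chk(s,n,p,shape):
    g=cv2.cvtColor(s["pixels"],cv2.COLOR_RGB2GRAY); pr=lambda P:np.array([proj(s,q) for q in P],np.float32)
    # tile mask region: only within 39 mm of the tile centre (inside the tile)
    a=np.linspace(0,2*np.pi,60); reg=np.zeros_like(g); cv2.fillPoly(reg,[pr(np.c_[p[0]+.039*np.cos(a),p[1]+.039*np.sin(a),0*a+.004]).astype(np.int32)],1)
    m=((g<140)&(reg>0)).astype(np.uint8); nl,lab,st,_=cv2.connectedComponentsWithStats(m)
    i=1+np.argmax(st[1:,4]); m=(lab==i).astype(np.uint8); cc=max(cv2.findContours(m,cv2.RETR_EXTERNAL,cv2.CHAIN_APPROX_NONE)[0],key=cv2.contourArea); M=np.zeros_like(g); cv2.fillPoly(M,[cc],1)
    def f(v):
        P=np.array(shape); P=np.vstack([np.c_[P+v,np.full(len(P),z)] for z in(.004,.028)])
        h=cv2.convexHull(pr(P)); R_=np.zeros_like(g); cv2.fillPoly(R_,[np.int32(np.round(h*16))],1,shift=4); return int((R_!=M).sum())
    best=min(((f(np.array(p)+[dx,dy]),dx,dy) for dx in np.arange(-.006,.0061,.001) for dy in np.arange(-.006,.0061,.001)))
    # tile: corners via bright hull
    r=np.zeros_like(g); cv2.fillPoly(r,[pr(np.c_[p[0]+.065*np.cos(a),p[1]+.065*np.sin(a),0*a+.004]).astype(np.int32)],1)
    sat=s["pixels"].astype(int); B=((g>172)&(r>0)).astype(np.uint8); nl,lab,st,_=cv2.connectedComponentsWithStats(B); i=1+np.argmax(st[1:,4])
    h=cv2.convexHull(np.argwhere(lab==i)[:,::-1].astype(np.float32)); A=cv2.minAreaRect(np.array([ray(s,q[0],.004)[:2] for q in h],np.float32)*1000)
    print(n,"mount",np.round((np.array(p)+best[1:])*1000,1),"misfit px",best[0],"of",M.sum(),"tile",np.round(np.r_[A[0],A[1],A[2]],1))
a=np.linspace(0,2*np.pi,60); C=lambda d:np.c_[np.cos(a),np.sin(a)]*d/2
E
python3 - <<'E'
from chk import *
L=lambda f:dict(np.load(f)); chk(L("w4.npz"),"small w4",(.511,-.364),C(.025)); chk(L("w7.npz"),"medium w7",(.6248,.1244),C(.042))
t=cams.snapshot("top");sc=cams.snapshot("scene")
for n,p,d in(("small",(.511,-.364),.025),("medium",(.6248,.1244),.042),("large",(.6178,-.1467),.06)): chk(t,n+" top",p,C(d)); chk(sc,n+" scene",p,C(d))
E
```

```text
small w4 mount [ 508. -364.] misfit px 65 of 710 tile [ 499.1 -364.3  110.   103.8   25. ]
medium w7 mount [623.8 124.4] misfit px 103 of 1640 tile [617.3 118.4  95.7  89.1   4.8]
small top mount [ 507. -369.] misfit px 523 of 657 tile [ 491.8 -334.7   41.7   17.9   16.1]
small scene mount [ 507. -364.] misfit px 21 of 81 tile [ 510.  -362.9   81.4   80.9   16.1]
medium top mount [622.8 121.4] misfit px 183 of 60 tile [625.4 124.5  85.1  85.2   4.7]
medium scene mount [629.8 124.4] misfit px 136 of 105 tile [622.7 124.7  79.2  82.4   5.2]
large top mount [ 615.8 -146.7] misfit px 100 of 582 tile [ 624.2 -151.8   40.5   41.3   88.5]
large scene mount [ 617.8 -144.7] misfit px 54 of 369 tile [ 631.4 -151.1   81.8   51.8   74. ]
```

The small mount is about 2.5 mm off in x. I'll re-centre it by closing on it along world x.

Run:
```python
from h import *
plan(.511,-.3645,0)
```

```text
units dx 2.285 dy 11.805 z_tcp 0.2320 turn units 19.00 (q6 1.37)
```

Call:
send_rows:
  commands: "60 0.19 0.984 -0.2 0;60 0.19 0.984 0 0;60 0.19 0.984 0 0;60 0.19 0.984 0 0;60 0.19 0.984 0 0;60 0.19 0.984 0 0;60 0.19 0.984 0 0;60 0.19 0.984 0 0;60 0.19 0.984 0 0;60 0.19 0.984 0 0;60 0.19 0.984 0 0;60 0.19 0.984 0 0"

```text
t: 45.45
tcp_pos: [0.5102, -0.3655, 0.2355]
tool_rot: [0.993, -0.122, -0.0, -0.0]
force: [-0.7, 0.1, -0.3]
finger_gap: 0.705
gripper_force: 0.0
```

Call:
send_rows:
  commands: "60 0 0 0.2 1;60 0 0 0.2 1;60 0 0 0.2 1;60 0 0 0.2 1;60 0 0 0.2 1;60 0 0 0.2 1;60 0 0 0.2 1;60 0 0 0.2 1;60 0 0 0.2 1;60 0 0 0.2 1;60 0 0 0.2 1;60 0 0 0.2 1;60 0 0 0.2 1;60 0 0 0.2 1;60 0 0 0.2 1;60 0 0 0 1;60 0 0 0 1;60 0 0 0 1;60 0 0 0 1;60 0 0 0 0"

```text
t: 47.12
tcp_pos: [0.5103, -0.3645, 0.1755]
tool_rot: [-0.707, 0.707, 0.0, 0.0]
force: [0.1, -0.5, 0.6]
finger_gap: 0.702
gripper_force: 0.0
```

Call:
send_rows:
  commands: "60 0 0 0 0;60 0 0 0 0;60 0 0 0 0"

```text
t: 47.37
tcp_pos: [0.51, -0.3642, 0.1758]
tool_rot: [0.707, -0.707, -0.0, 0.0]
force: [0.5, -0.0, -0.3]
finger_gap: 0.706
gripper_force: 0.0
```

Run:
```python
from chk import *
s=cams.snapshot("wrist"); np.savez("w17.npz",**s); chk(s,"small",(.511,-.364),C(.025)); t,M=tool(); print(t["tcp_pos"]); plan(.511,-.3645,0)
g=cv2.cvtColor(s["pixels"],cv2.COLOR_RGB2GRAY); 
# tile edges: brightness along world x and y lines off the mount
for ax in(0,1):
  for off in(-.03,.03):
    ks=np.arange(-.052,.0521,.001); v=[]
    for k in ks:
        p=np.array([.511,-.364,.004]); 
        a=np.radians(17); e=[np.array([np.cos(a),np.sin(a),0]),np.array([-np.sin(a),np.cos(a),0])]
        u=proj(s,p+e[ax]*k+e[1-ax]*off); v.append(int(cv2.getRectSubPix(g,(1,1),tuple(map(float,u)))[0,0]))
    d=np.diff(v); print(ax,off,"rise",ks[:30][np.argmax(d[:30])],"fall",ks[75:][np.argmin(d[75:])], max(d[:30]),min(d[75:]))
```

```text
small mount [ 510. -366.] misfit px 49 of 731 tile [ 504.4 -368.6  113.5  101.8   31. ]
[ 0.50999368 -0.36419097  0.1758578 ]
units dx 0.015 dy -0.050 z_tcp 0.1759 turn units 0.01 (q6 2.34)
0 -0.03 rise -0.04299999999999999 fall 0.040000000000000084 50 -45
0 0.03 rise -0.04499999999999999 fall 0.04300000000000009 37 -46
1 -0.03 rise -0.04399999999999999 fall 0.03900000000000008 44 -34
1 0.03 rise -0.04499999999999999 fall 0.03900000000000008 43 -41
```

In this view the small mount is within about 1.2 mm of its tile's centre, so I'm leaving it alone. Every mount I measured is within about 2 mm, and the gripper is clear.

```bash
python3 -c "
from station import sign_off
print(sign_off())"
```

```text
the job is handed in; nothing more can be done
None
```

All five mounts are set down face up on their own tiles, each about 2 mm or less off centre by my camera measurements, and I handed the job in at about 47 s of the 122 s allowed; no verdict came back.

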